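# Slide a heavy paint tin into the bench lid press and press its lid on

## Task

Close the paint tin whose lid stands proud: push it low, near its base, so that it slides upright across the table instead of tipping, until it is fully home against the V stop of the bench press, under the press plate. Then push the press lever down until the lid is fully seated, let the lever come back up and leave the tin standing in the press. Do not grasp, lift or tip the tin, close the lid only with the press, and leave the bottle and the other tins where they are.

Things in the scene. Friction and masses are not known exactly. Their poses are not given: they have to be found in the camera images.
- tin: Round paint-splashed steel tin, 103 mm diameter, body 118 mm tall, 0.7 to 0.95 kg, upright, with a bare metal press-on lid standing proud (the other tin is already closed). Origin: centre of the underside; z up; yaw arbitrary. Its foot, crusted with dried paint, drags (friction 0.75 to 1.15): 5 to 11 N slide it; pushed more than about 45 mm above the table it may tip.
- lid_top (a point): Centre of the top of the tin's lid, on the tin's axis; 130 mm above the table when the lid is fully proud, 121 mm when it is seated. The lid is 109 mm across and 13 mm deep.
- tin_lid (a joint): How far the lid has been pressed down onto the tin, m: 0 fully proud (starts between 0 and 0.002), 0.009 fully seated. It needs about 18 N straight down to move and stays where it is pressed.
- press: Grey bench lid press, fixed to the table. Origin: the point on the table where the tin's centre stands when fully home, straight below the press plate. z up; -y is the open side where the tin enters, +y runs to the column, +x to the lever's side. Column: x +-26 mm, y 82 to 116 mm, 258 mm tall; its foot plate x +-50 mm, y 74 to 118 mm.
- v_stop (a point): A point between the bars of the press's V stop, at press y = 51 mm, z = 22 mm. Two straight bars, 22 mm high, 12 mm thick, 78 mm long, at 45 degrees either side of press +y; the tin's wall touches the middle of both when it is home. They reach press x = +-73 mm, y = 9 mm in front, and close behind the tin.
- press_plate (a point): Centre of the underside of the round press plate (80 mm diameter, 10 mm thick), straight over the press origin: 150 mm above the table with the lever up; it goes down 42 mm per rad of lever.
- press_head (a point): Top centre of the press's head, the box that overhangs the tin: press x +-26 mm, y -34 to 116 mm, z 204 to 266 mm.
- press_lever (a joint): Angle of the press lever, rad: 0 up (rest), 0.80 lower end stop; a spring brings it back when let go. The plate meets a proud lid at about 0.48 and has seated it at 0.69. It turns about a level axis along press x, through press y = 30 mm, z = 240 mm; at 0 it rises 20 degrees above level towards press -y, and swings down as the value grows.
- lever_grip (a point): Point on the axis of the lever's black round grip (23 mm diameter, from 90 to 145 mm from the pivot axis), 118 mm from the pivot axis; at rest at press x = 42 mm, y = -81 mm, z = 280 mm. Pushing down here takes about 3 N at first and about 12 N while the lid goes on.
- black_bottle: Bystander: black squeeze bottle standing upright, 76 x 61 x 194 mm. Origin: centre of the underside.
- colour_tin: Bystander: flat watercolour tin, 66 x 129 x 18 mm, lid shut. Origin: centre of the underside.
- closed_tin: Bystander: a second round paint tin, 103 mm diameter, 121 mm tall, already closed. Origin: centre of the underside.
- case_corner (a point): Obstacle: near right top corner of the open wooden paint case, fixed, 39 mm tall. From here its front edge runs left (+y) 200 mm to about 25 mm nearer the robot, its right side runs away (+x) from the robot; at the far end of the front edge its open lid stands upright, 275 mm tall.
- vise_top (a point): Obstacle: top centre of the small blue bench vise, fixed, 75 mm tall; it fills about 60 mm in x and 70 mm in y either side of this point.

How it is judged:
On the way, in this order (a step that is already met when the one before it is completed fails the run):
1. the tin stands home in the V stop under the press plate, upright, its lid still proud (horizontal distance between tin and press below 0.01 m and angle between tin's own z axis and vertical below 0.05 rad and value of joint tin_lid below 0.005 m and linear speed of tin below 0.03 m/s), for 0.2 s.
2. the lever is pushed down and the plate has seated the lid (horizontal distance between tin and press below 0.012 m and value of joint press_lever above 0.6 rad and value of joint tin_lid above 0.0075 m), for 0.1 s.
At the end, for the whole second after the job is handed in: The tin stands upright and at rest in the press, its centre within 12 mm of the home point, the lid pressed down at least 7.5 of its 9 mm, and the lever back up (under 0.1 rad) (horizontal distance between tin and press below 0.012 m and value of joint tin_lid above 0.0075 m and value of joint press_lever below 0.1 rad and angle between tin's own z axis and vertical below 0.05 rad and height (world z) of tin below 0.006 m and linear speed of tin below 0.02 m/s); the robot touches nothing.
It fails at once if the tin is tipped (more than 0.2 rad) (angle between tin's own z axis and vertical above 0.2 rad).
It fails at once if the tin is lifted off the table (height (world z) of tin above 0.012 m).
It fails at once if one of the other things (black bottle, watercolour tin, closed tin) is moved more than 25 mm (distance of any of black_bottle, colour_tin, closed_tin from where it was at the start of the episode above 0.025 m).
It also fails if it takes over 61 s, if anything falls off the work surface, if the arm or the gripper's body presses on something with over 40 N, if the wrist force passes 120 N, or if a joint passes its speed limit or range.

## Robot

A 7-joint arm with a two-finger parallel gripper is mounted at the origin on a cart in front of the work surface, level with it; the furniture and walls round the work are solid. World frame = base frame: x ahead of the robot, y to its left, z up, the work surface at z = 0. Lengths are in m, angles in rad, forces in N, time in s.
With the tool pointing down it reaches from about 0.35 to 0.9 m from the base axis. Payload 19.9 kg.
Tool frame: the origin (TCP) lies midway between the tips of the shut fingers; the grasp point (between the pads) lies 19 mm behind it; z points along the fingers, y is the line along which they close (so a half turn about z gives the same grasp; the last joint's range is limited). The gripper opens to 94 mm and grips with 3 to 60 N. Pads are 16 mm wide; open, the fingers measure 119 mm over their backs; the gripper's body (75 mm by 177 mm) begins 78 mm behind the grasp point.
Start: joints at [1.278, 0.417, -0.01, 1.614, 0.005, 1.111, -0.053], TCP at [0.156, -0.605, 0.205] pointing down, gripper open.
Joint ranges: [-2.81, 2.81], [-0.39, 2.02], [-1.27, 1.25], [0.06, 2.57], [-1.19, 4.33], [0.19, 2], [-2.82, 2.82]. Speed limits (rad/s): [1.89, 1.89, 2.39, 2.39, 3.01, 3.01, 3.01].

## Interface

Orientations are given as a unit quaternion [x, y, z, w].
In Python, from cell import r, optics, workorder gives the robot as it stands. The module is installed in compiled form; this text tells all that it offers.
- The arm moves only by the tool arm_command, never from a script. Its argument "plan" is a list of rows, each a list of 4 numbers: the shift along the tool's x, y, z scaled (see below), then the turn about the tool's z scaled (see below). A call has 1 to 5 rows; each row shifts and turns the commanded pose from where the row before left it, along the tool's axes as they then stand; what a row does not reach is not made up. The controller multiplies each number of a shift by 0.025 m and each number of a turn by 0.08 rad. A row lasts 1/10 s, in which the tool goes at most 50 mm and 8.59 degrees, less where a joint would pass 70% of its speed; a pose out of reach is approached as far as the arm can. A call with a number of a shift or a turn outside -1 to 1 is refused whole. A call with a gripper value outside its range is refused whole. "grip" is the opening, from -1 (shut) to 1 (fully open), set as the call begins (left out, the last holds). The fingers move at their own pace and stop on an object; the grip force is fixed at half the most. Time passes only in rows, so rows that do not move let the fingers close. It gives the time, the measured TCP pose, the force, the opening and the grip force at its end, in the units of the state.
- r.get_state(): the state, without advancing time (a new reading comes with each control period).
- optics.get_image(name): name is "scene" or "side" or "wrist"; returns a dict with "color" (420x560x3 uint8, red, green, blue), "mtx" (3x3 intrinsics, pixels), "k1" (the pictures are not rectified: a ray, as slopes to the right and down, at radius r is drawn at 1 + k1 r^2 times it, then the intrinsics apply), "rvec" (rotation vector, rad) and "tvec" (3), from world to camera coordinates, as OpenCV has them; the wrist camera has in their place "tool_from_camera" (4x4, takes a point from camera to tool coordinates, whose origin is the TCP and whose axes are the flange's). Camera axes: x right, y down, z forward; pixel columns grow to the right and rows downward; lengths in m; the calibration is good to about 2 mm. A picture is of the moment at which its call begins: read the wrist's pose just before it. There is no depth.
- workorder.finish_job(): hands the job in; it is judged then, once.
The state is a dict: "t": time; "joint_pos": joint angles; "qd": joint speeds; "tau": joint torques, N m; "eef_pos": TCP position; "orientation": TCP orientation; "wrist_force": force on the tool from outside, world axes, zero at the start; "torque": the same for the moment, N m; "grip_width": opening from 0.0 (shut) to 1.0 (fully open); "finger_force": force on a finger pad.
Only numpy, scipy, OpenCV 4.12 (cv2) and the standard library are available. Lean on these libraries where they do the work, as an engineer would, in place of code of your own. Each camera call takes 0.05 s, during which the arm holds its last target. There are 200 camera calls.

## Working session

There is one attempt and no reset: what is moved stays moved. The work goes in short steps, Python scripts to look and compute and a tool call to move; the robot and the scene stay as the last step left them, time stands still between calls to the robot, and variables do not carry over. Pictures are saved under pics/ and viewed, at most 10 in all, crops included, and the job is handed in when it is done.

Besides the shell and the picture viewer there is one more tool, called after "Call:" as name(argument=value, ...), one argument or row to a line, values as JSON. arm_command: Moves the arm, as the interface text tells. Shifts and turns lie within -1 to 1; 1 stands for 0.025 m of shift or 0.08 rad of turn. Its arguments: {"type":"object","properties":{"plan":{"type":"array"},"grip":{"type":"number"}},"required":["plan"]}

```bash
mkdir -p pics
python3 - <<'E'
from cell import r, optics
import cv2,numpy as np
s=r.get_state(); print({k:np.round(v,3).tolist() for k,v in s.items()})
for n in("scene","side"):
    i=optics.get_image(n); cv2.imwrite(f"pics/{n}0.png",i["color"][:,:,::-1]); print(n,i["mtx"].tolist(),i["k1"],i["rvec"],i["tvec"])
    np.savez(f"{n}.npz",**i)
    R=cv2.Rodrigues(np.array(i["rvec"]))[0]; print(-R.T@np.array(i["tvec"]).ravel(), R[2])
E
```

```text
{'t': 0.0, 'joint_pos': [1.278, 0.418, -0.01, 1.614, 0.005, 1.111, -0.053], 'qd': [0.0, 0.001, 0.0, -0.0, -0.003, -0.0, 0.0], 'tau': [0.001, -85.126, 0.639, -42.6, -0.049, 0.019, -0.0], 'eef_pos': [0.156, -0.605, 0.205], 'orientation': [0.992, 0.126, -0.0, -0.001], 'wrist_force': [-0.045, 0.464, 0.102], 'torque': [0.002, 0.006, 0.033], 'finger_force': 0.0, 'grip_width': 0.999}
scene [[504.0856842306855, 0.0, 275.88660104877306], [0.0, 504.0856842306855, 207.67529677101743], [0.0, 0.0, 1.0]] -0.02666209018239254 [ 1.47141647 -2.20506452  0.76893871] [0.23743012 0.49611217 1.01466393]
[-0.14606053  0.30362118  1.10386762] [ 0.58370733 -0.23068891 -0.77850393]
side [[492.8128097292235, 0.0, 284.64032021515936], [0.0, 492.8128097292235, 210.35368572940874], [0.0, 0.0, 1.0]] -0.1792036665489725 [ 1.99918586 -0.01750824  0.01403259] [-0.54152278  0.15717297  1.13234117]
[ 0.52210226 -0.97467337  0.61446548] [ 0.01789985  0.90943933 -0.4154512 ]
```

View pics/scene0.png

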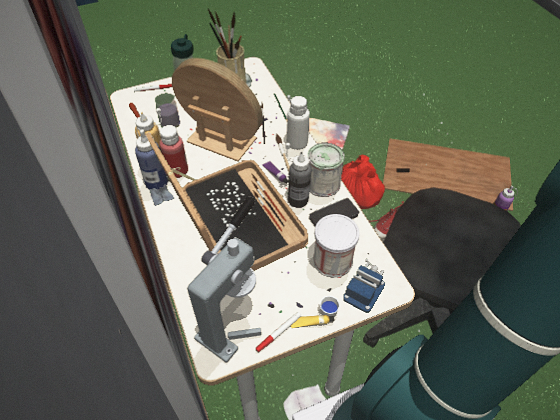

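View pics/side0.png

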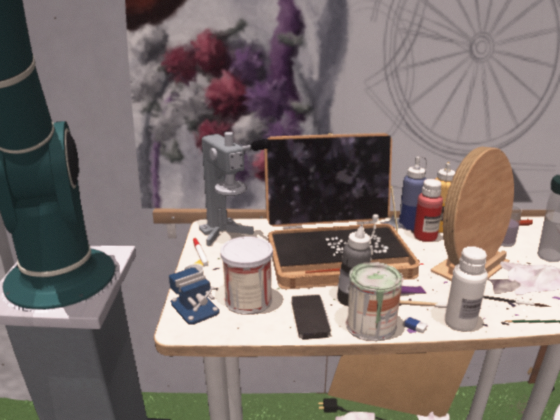

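The scene view shows the target tin (proud, bare lid) at about (336,235), the vise at (365,285) and the press at (225,300). The closed tin at (325,165) and the bottle at (299,180) are bystanders. In the side view the target is at (247,262) and the press at (225,185). I'll zoom in next.

Run:
```python
import cv2,numpy as np
a=cv2.imread("pics/scene0.png")[190:370,180:400]; b=cv2.imread("pics/side0.png")[120:330,165:345]
a=cv2.resize(a,None,fx=3.6,fy=3.6,interpolation=cv2.INTER_CUBIC)[:, :800]
b=cv2.resize(b,None,fx=2.857,fy=2.857,interpolation=cv2.INTER_CUBIC)
def grid(im,x0,y0,f):
    for u in range(0,600,20):
        p=int((u-x0)*f)
        if 0<=p<im.shape[1]: cv2.line(im,(p,0),(p,6),(0,0,255),1); cv2.putText(im,str(u),(p,16),0,.35,(0,0,255),1)
        p=int((u-y0)*f)
        if 0<=p<im.shape[0]: cv2.line(im,(0,p),(6,p),(0,0,255),1); cv2.putText(im,str(u),(8,p),0,.35,(0,0,255),1)
grid(a,180,190,3.6); grid(b,165,120,2.857)
cv2.imwrite("pics/a.png",a[:600]); cv2.imwrite("pics/b.png",b[:600]); print(a.shape,b.shape)
```

```text
(648, 792, 3) (600, 514, 3)
```

View pics/a.png

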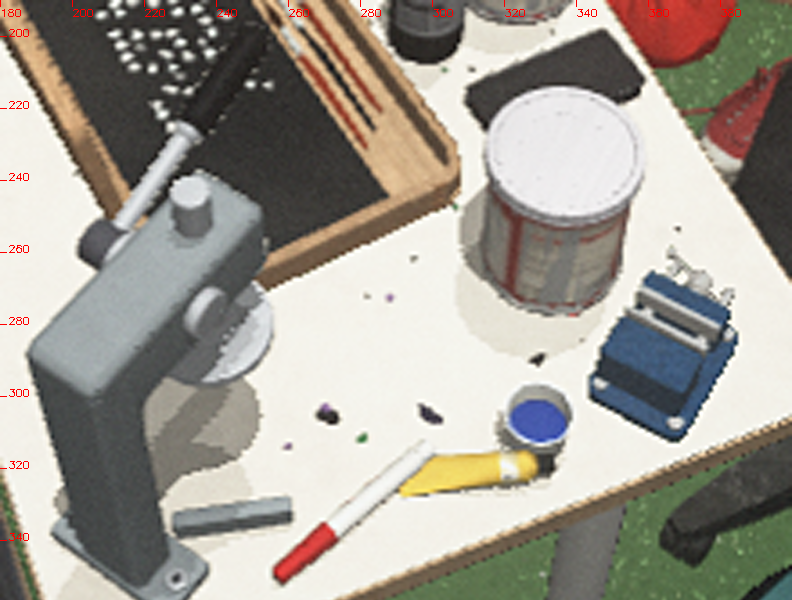

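View pics/b.png

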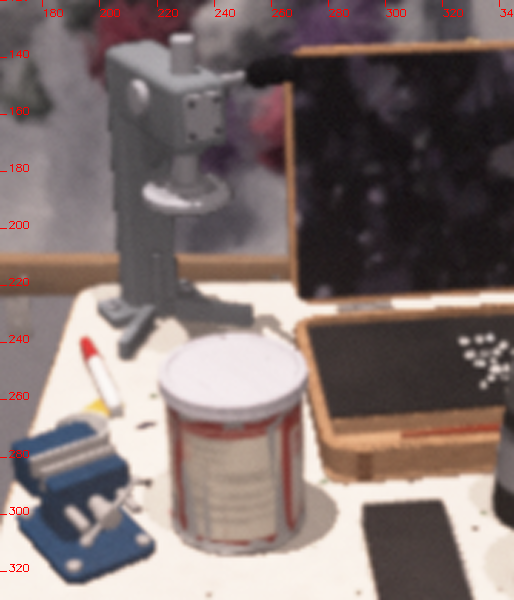

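Both crops are clear: the lid ellipse in full, the head-top corners, the V bar ends, the plate and the vise. Now I cast rays.

```bash
cat > h.py <<'E'
import numpy as np,cv2
def cam(n,f=None):
    i=np.load(f"{n}.npz") if f is None else f
    R=cv2.Rodrigues(np.array(i["rvec"],float))[0]; t=np.array(i["tvec"],float).ravel()
    return np.array(i["mtx"]),np.array([float(i["k1"]),0,0,0]),R,t
def plane(c,uv,z):
    K,d,R,t=c; p=cv2.undistortPoints(np.array(uv,float).reshape(-1,1,2),K,d).reshape(-1,2)
    D=np.c_[p,np.ones(len(p))]@R; C=-R.T@t
    return C+D*((z-C[2])/D[:,2])[:,None]
def proj(c,P):
    K,d,R,t=c; return cv2.projectPoints(np.array(P,float),cv2.Rodrigues(R)[0],t,K,d)[0].reshape(-1,2)
E
python3 - <<'E'
from h import *
np.set_printoptions(precision=4,suppress=True)
S,D=cam("scene"),cam("side")
fa=lambda l:[(180+x/3.6,190+y/3.6) for x,y in l]; fb=lambda l:[(165+x/2.857,120+y/2.857) for x,y in l]
print("lid scene L,R,T,B",plane(S,fa([(485,155),(645,155),(562,85),(560,213)]),.13))
print("lid side",plane(D,fb([(158,369),(309,369),(233,333),(233,407)]),.13))
h=plane(S,fa([(30,355),(95,397),(265,207),(195,172)]),.266);print("head RL RR FR FL",h, np.linalg.norm(h-np.roll(h,-1,0),axis=1))
print("bar right end top side",plane(D,fb([(252,303),(125,345)]),.022))
print("bar end scene(x+?)",plane(S,fa([(291,500),(174,515)]),.022))
print("plate side L R T(top z.16)",plane(D,fb([(142,190),(230,190)]),.155))
print("foot scene",plane(S,fa([(52,530),(210,568),(167,600)]),.008))
print("case corner scene",plane(S,fa([(458,155)]),.039),"side",plane(D,fb([(322,432)]),.039))
print("vise scene",plane(S,fa([(590,395),(678,440),(790,420)]),0.01))
print("vise side",plane(D,fb([(75,580),(155,545)]),0.01))
print("grip",plane(S,fa([(262,42),(190,125)]),.28))
print("bottle side",plane(D,[(348,300)],0.0),"closed tin",plane(D,[(375,280)],.121),"colour tin", plane(D,[(295,297),(322,297),(326,332),(303,335)],.018))
E
```

```text
lid scene L,R,T,B [[ 0.4763 -0.0407  0.13  ]
 [ 0.4353 -0.1382  0.13  ]
 [ 0.5094 -0.1141  0.13  ]
 [ 0.4157 -0.0657  0.13  ]]
lid side [[ 0.4092 -0.1013  0.13  ]
 [ 0.5162 -0.1025  0.13  ]
 [ 0.4597 -0.0468  0.13  ]
 [ 0.4651 -0.1546  0.13  ]]
head RL RR FR FL [[0.3643 0.2834 0.266 ]
 [0.3273 0.2591 0.266 ]
 [0.4045 0.1357 0.266 ]
 [0.4423 0.1638 0.266 ]] [0.0442 0.1456 0.0471 0.1428]
bar right end top side [[0.4606 0.2212 0.022 ]
 [0.3499 0.1378 0.022 ]]
bar end scene(x+?) [[0.3456 0.1521 0.022 ]
 [0.3647 0.2249 0.022 ]]
plate side L R T(top z.16) [[0.3684 0.1783 0.155 ]
 [0.4463 0.1768 0.155 ]]
foot scene [[0.3917 0.3001 0.008 ]
 [0.3282 0.2146 0.008 ]
 [0.3187 0.2467 0.008 ]]
case corner scene [[ 0.5421 -0.0549  0.039 ]] side [[ 0.5254 -0.0395  0.039 ]]
vise scene [[ 0.3444 -0.0635  0.01  ]
 [ 0.2919 -0.102   0.01  ]
 [ 0.2759 -0.1781  0.01  ]]
vise side [[ 0.3524 -0.1878  0.01  ]
 [ 0.4044 -0.1464  0.01  ]]
grip [[0.5058 0.0984 0.28  ]
 [0.4645 0.1578 0.28  ]]
bottle side [[ 0.6767 -0.0978  0.    ]] closed tin [[ 0.7052 -0.2079  0.121 ]] colour tin [[ 0.5614 -0.1098  0.018 ]
 [ 0.6185 -0.111   0.018 ]
 [ 0.6162 -0.2285  0.018 ]
 [ 0.5718 -0.2364  0.018 ]]
```

The measurements agree with the given sizes:

| Item | Position (world) | Check |
|---|---|---|
| Tin | ≈ (0.462, -0.094) | lid measures 106–108 mm across |
| Press origin | ≈ (0.407, 0.1765) | +y at 122.5° |
| Lever grip | ≈ (0.486, 0.130) | matches the ray estimate |

The lid overhangs the tin wall, so I'll check the finger shape with the wrist camera.

Run:
```python
from cell import r, optics
import cv2,numpy as np
i=optics.get_image("wrist"); cv2.imwrite("pics/w0.png",i["color"][:,:,::-1]); print(i["mtx"],i["k1"],np.round(i["tool_from_camera"],3))
```

```text
[[335.67031444   0.         286.34359521]
 [  0.         335.67031444 205.86610972]
 [  0.           0.           1.        ]] 0.008600848135694781 [[-0.    -0.963 -0.271  0.079]
 [ 1.     0.    -0.002 -0.   ]
 [ 0.002 -0.271  0.963 -0.18 ]
 [ 0.     0.     0.     1.   ]]
```

View pics/w0.png

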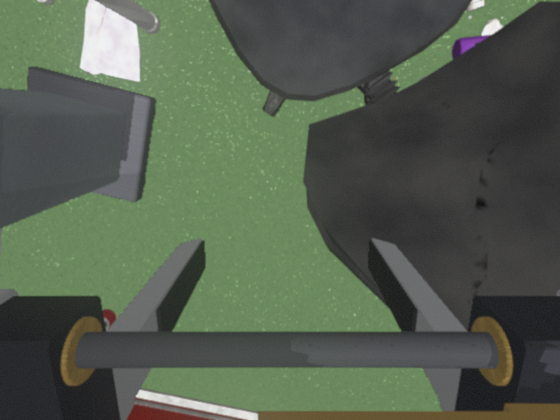

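The wrist view shows two straight finger bars with tips near (205,240) and (372,240). There is a cross rail at row 350 and dark carriages outside u<105 and u>455. The camera sits on the tool's +x side, so the -x face should lead. I'll fly to a point behind the tin, turning on the way.

```bash
cat > plan.py <<'E'
import numpy as np
from scipy.spatial.transform import Rotation as Ro
def yaw(q): # world angle of tool x
    v=Ro.from_quat(q).apply([1,0,0]); return np.arctan2(v[1],v[0])
def rows(p,a,p1,a1,n):
    """n equal world steps from (p,a) to (p1,a1); a: tool-x world angle"""
    p,p1=np.array(p),np.array(p1); s=(p1-p)/n; da=(a1-a+np.pi)%(2*np.pi)-np.pi; out=[]
    for k in range(n):
        x=np.array([np.cos(a),np.sin(a),0]); y=np.array([np.sin(a),-np.cos(a),0])
        out.append([round(v,2)for v in(s@x/.025,s@y/.025,-s[2]/.025,-da/n/.08)]); a+=da/n
    return out
def show(R):
    for i in range(0,len(R),5): print(R[i:i+5])
E
python3 - <<'E'
from plan import *; from cell import r
s=r.get_state(); a=yaw(s['orientation']); print(np.degrees(a))
show(rows(s['eef_pos'],a,[.48,-.185,.205],np.radians(-78.5),25))
E
```

```text
14.424879265075909
[[np.float64(0.67), np.float64(-0.52), np.float64(-0.0), np.float64(0.81)], [np.float64(0.63), np.float64(-0.56), np.float64(-0.0), np.float64(0.81)], [np.float64(0.6), np.float64(-0.6), np.float64(-0.0), np.float64(0.81)], [np.float64(0.56), np.float64(-0.64), np.float64(-0.0), np.float64(0.81)], [np.float64(0.51), np.float64(-0.68), np.float64(-0.0), np.float64(0.81)]]
[[np.float64(0.47), np.float64(-0.71), np.float64(-0.0), np.float64(0.81)], [np.float64(0.42), np.float64(-0.74), np.float64(-0.0), np.float64(0.81)], [np.float64(0.37), np.float64(-0.76), np.float64(-0.0), np.float64(0.81)], [np.float64(0.32), np.float64(-0.79), np.float64(-0.0), np.float64(0.81)], [np.float64(0.27), np.float64(-0.8), np.float64(-0.0), np.float64(0.81)]]
[[np.float64(0.22), np.float64(-0.82), np.float64(-0.0), np.float64(0.81)], [np.float64(0.17), np.float64(-0.83), np.float64(-0.0), np.float64(0.81)], [np.float64(0.11), np.float64(-0.84), np.float64(-0.0), np.float64(0.81)], [np.float64(0.06), np.float64(-0.85), np.float64(-0.0), np.float64(0.81)], [np.float64(0.0), np.float64(-0.85), np.float64(-0.0), np.float64(0.81)]]
[[np.float64(-0.05), np.float64(-0.85), np.float64(-0.0), np.float64(0.81)], [np.float64(-0.11), np.float64(-0.84), np.float64(-0.0), np.float64(0.81)], [np.float64(-0.16), np.float64(-0.83), np.float64(-0.0), np.float64(0.81)], [np.float64(-0.22), np.float64(-0.82), np.float64(-0.0), np.float64(0.81)], [np.float64(-0.27), np.float64(-0.81), np.float64(-0.0), np.float64(0.81)]]
[[np.float64(-0.32), np.float64(-0.79), np.float64(-0.0), np.float64(0.81)], [np.float64(-0.37), np.float64(-0.76), np.float64(-0.0), np.float64(0.81)], [np.float64(-0.42), np.float64(-0.74), np.float64(-0.0), np.float64(0.81)], [np.float64(-0.47), np.float64(-0.71), np.float64(-0.0), np.float64(0.81)], [np.float64(-0.51), np.float64(-0.68), np.float64(-0.0), np.float64(0.81)]]
```

Call:
arm_command(
  plan=[
    [0.67, -0.52, 0, 0.81],
    [0.63, -0.56, 0, 0.81],
    [0.6, -0.6, 0, 0.81],
    [0.56, -0.64, 0, 0.81],
    [0.51, -0.68, 0, 0.81],
  ],
  grip=-0.06,
)

```text
t: 0.65
eef_pos: [0.221, -0.5206, 0.2052]
orientation: [0.999, -0.037, -0.0, -0.0]
wrist_force: [0.1, -0.3, -0.0]
grip_width: 0.611
finger_force: 0.0
```

Call:
arm_command(
  plan=[
    [0.47, -0.71, 0, 0.81],
    [0.42, -0.74, 0, 0.81],
    [0.37, -0.76, 0, 0.81],
    [0.32, -0.79, 0, 0.81],
    [0.27, -0.8, 0, 0.81],
  ],
)

```text
t: 1.15
eef_pos: [0.2856, -0.4364, 0.2053]
orientation: [0.98, -0.198, -0.0, -0.0]
wrist_force: [0.2, -0.1, -0.2]
grip_width: 0.47
finger_force: 0.0
```

Call:
arm_command(
  plan=[
    [0.22, -0.82, 0, 0.81],
    [0.17, -0.83, 0, 0.81],
    [0.11, -0.84, 0, 0.81],
    [0.06, -0.85, 0, 0.81],
    [0, -0.85, 0, 0.81],
  ],
)

```text
t: 1.65
eef_pos: [0.3505, -0.3525, 0.2053]
orientation: [0.935, -0.354, -0.0, -0.0]
wrist_force: [0.8, 0.0, 0.2]
grip_width: 0.473
finger_force: 0.0
```

Call:
arm_command(
  plan=[
    [-0.05, -0.85, 0, 0.81],
    [-0.11, -0.84, 0, 0.81],
    [-0.16, -0.83, 0, 0.81],
    [-0.22, -0.82, 0, 0.81],
    [-0.27, -0.81, 0, 0.81],
  ],
)

```text
t: 2.15
eef_pos: [0.4154, -0.2685, 0.2054]
orientation: [0.866, -0.5, -0.0, -0.0]
wrist_force: [0.1, -0.2, -0.3]
grip_width: 0.472
finger_force: 0.0
```

Call:
arm_command(
  plan=[
    [-0.32, -0.79, 0, 0.81],
    [-0.37, -0.76, 0, 0.81],
    [-0.42, -0.74, 0, 0.81],
    [-0.47, -0.71, 0, 0.81],
    [-0.51, -0.68, 0, 0.81],
  ],
)

```text
t: 2.65
eef_pos: [0.4803, -0.1844, 0.2053]
orientation: [0.774, -0.633, -0.0, 0.0]
wrist_force: [-0.2, -0.3, -0.7]
grip_width: 0.468
finger_force: 0.0
```

Run:
```python
from plan import *; from cell import r,optics; import cv2
s=r.get_state(); print(s['t'],s['eef_pos'],np.degrees(yaw(s['orientation'])),s['grip_width'],s['wrist_force'])
ims=[optics.get_image(n)["color"][:,:,::-1] for n in("scene","side")]
cv2.imwrite("pics/scene1.png",ims[0]);cv2.imwrite("pics/side1.png",ims[1])
cv2.imwrite("pics/m1.png",np.hstack([cv2.resize(ims[0][90:390,250:516],None,fx=1.5,fy=1.5),cv2.resize(ims[1][20:320,150:416],None,fx=1.5,fy=1.5)]))
```

```text
2.65 [ 0.48026217 -0.18441476  0.20532961] -78.54967715896642 0.4683984224204091 [-0.150188   -0.28318326 -0.70827512]
```

View pics/m1.png

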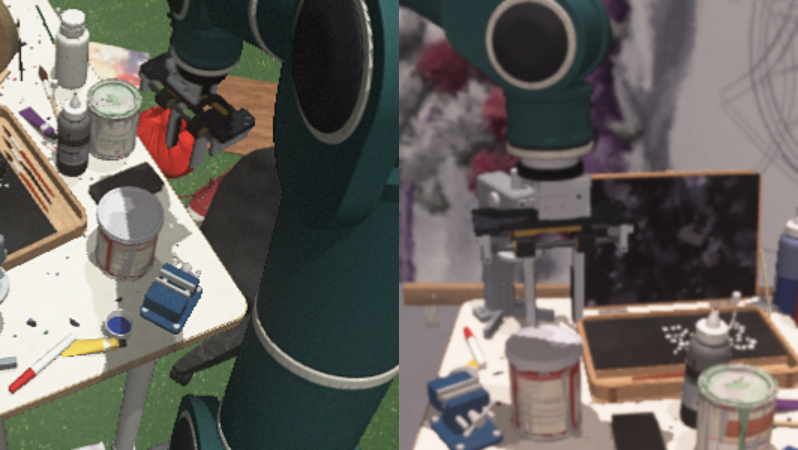

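The montage shows the gripper behind the tin: a roughly 25 mm slab about 97 mm above the tips, with the wide wrist above it. That leaves two clearance problems:
- **Near home:** the slab would hit the press plate. I'll push low to just short of home first.
- **Last centimetres:** I'll finish with one finger's back, with the slab passing between plate and head.

Now I descend and make contact.

Call:
arm_command(
  plan=[
    [0, 0, 0.94, 0],
    [0, 0, 0.94, 0],
    [0, 0, 0.94, 0],
    [0, 0, 0.94, 0],
    [0, 0, 0.94, 0],
  ],
)

```text
t: 3.25
eef_pos: [0.4794, -0.1858, 0.087]
orientation: [0.775, -0.632, -0.0, 0.0]
wrist_force: [0.3, -0.9, -0.4]
grip_width: 0.472
finger_force: 0.0
```

Call:
arm_command(
  plan=[
    [0, 0, 0.94, 0],
    [0, 0, 0.92, 0],
    [0, 0, 0, 0],
    [-0.5, 0, 0, 0],
    [-0.5, 0, 0, 0],
  ],
)

```text
t: 3.75
eef_pos: [0.4751, -0.1601, 0.0425]
orientation: [0.775, -0.632, 0.001, -0.0]
wrist_force: [0.1, 0.6, -0.5]
grip_width: 0.472
finger_force: 0.0
```

Call:
arm_command(
  plan=[
    [-0.16, 0, 0, 0],
    [-0.16, 0, 0, 0],
    [-0.16, 0, 0, 0],
    [-0.16, 0, 0, 0],
    [-0.16, 0, 0, 0],
  ],
)

```text
t: 4.25
eef_pos: [0.4727, -0.1429, 0.0426]
orientation: [0.774, -0.633, 0.002, -0.0]
wrist_force: [5.5, -14.9, 8.7]
grip_width: 0.471
finger_force: 7.4
```

Call:
arm_command(
  plan=[
    [-0.16, 0, 0, 0],
    [-0.16, 0, 0, 0],
    [-0.16, 0, 0, 0],
    [-0.16, 0, 0, 0],
    [-0.16, 0, 0, 0],
  ],
)

```text
t: 4.75
eef_pos: [0.4684, -0.1239, 0.0426]
orientation: [0.774, -0.633, 0.002, -0.0]
wrist_force: [3.6, -15.4, 9.0]
grip_width: 0.471
finger_force: 7.5
```

Run:
```python
from plan import *; from cell import r,optics; import cv2
s=r.get_state(); print(s['t'],s['eef_pos'],np.degrees(yaw(s['orientation'])),s['wrist_force'])
ims=[optics.get_image(n)["color"][:,:,::-1] for n in("scene","side")]
cv2.imwrite("pics/scene2.png",ims[0]);cv2.imwrite("pics/side2.png",ims[1])
cv2.imwrite("pics/m2.png",np.hstack([cv2.resize(ims[0][150:350,220:420],None,fx=2,fy=2),cv2.resize(ims[1][150:350,160:360],None,fx=2,fy=2)]))
```

```text
4.75 [ 0.46842092 -0.12385425  0.04260063] -78.51877441803403 [  3.59311201 -15.3640029    9.00102561]
```

View pics/m2.png

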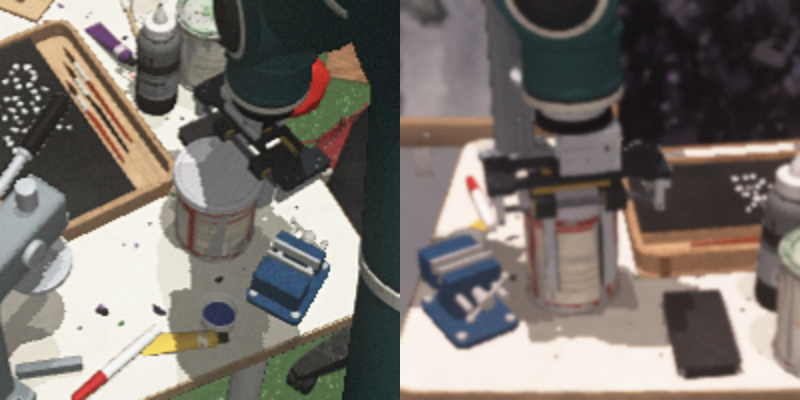

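The tin is upright and sliding with the gripper, with about 16 N of push. I'll continue.

Call:
arm_command(
  plan=[
    [-0.2, 0, 0, 0],
    [-0.2, 0, 0, 0],
    [-0.2, 0, 0, 0],
    [-0.2, 0, 0, 0],
    [-0.2, 0, 0, 0],
  ],
)

```text
t: 5.35
eef_pos: [0.4634, -0.0992, 0.0426]
orientation: [0.774, -0.633, 0.002, -0.0]
wrist_force: [3.8, -15.6, 9.1]
grip_width: 0.473
finger_force: 7.9
```

Call:
arm_command(
  plan=[
    [-0.2, 0, 0, 0],
    [-0.2, 0, 0, 0],
    [-0.2, 0, 0, 0],
    [-0.2, 0, 0, 0],
    [-0.2, 0, 0, 0],
  ],
)

```text
t: 5.85
eef_pos: [0.4584, -0.0747, 0.0425]
orientation: [0.774, -0.633, 0.002, -0.0]
wrist_force: [2.4, -15.8, 9.8]
grip_width: 0.47
finger_force: 8.0
```

Call:
arm_command(
  plan=[
    [-0.2, 0, 0, 0],
    [-0.2, 0, 0, 0],
    [-0.2, 0, 0, 0],
    [-0.2, 0, 0, 0],
    [-0.2, 0, 0, 0],
  ],
)

```text
t: 6.35
eef_pos: [0.4534, -0.0501, 0.0425]
orientation: [0.774, -0.633, 0.002, -0.0]
wrist_force: [3.9, -16.9, 10.6]
grip_width: 0.469
finger_force: 8.2
```

Call:
arm_command(
  plan=[
    [-0.2, 0, 0, 0],
    [-0.2, 0, 0, 0],
    [-0.2, 0, 0, 0],
    [-0.2, 0, 0, 0],
    [-0.2, 0, 0, 0],
  ],
)

```text
t: 6.85
eef_pos: [0.4484, -0.0255, 0.0424]
orientation: [0.774, -0.633, 0.002, -0.0]
wrist_force: [3.4, -17.0, 11.3]
grip_width: 0.468
finger_force: 8.4
```

Call:
arm_command(
  plan=[
    [-0.2, 0, 0, 0],
    [-0.2, 0, 0, 0],
    [-0.2, 0, 0, 0],
    [-0.2, 0, 0, 0],
    [-0.2, 0, 0, 0],
  ],
)

```text
t: 7.35
eef_pos: [0.4433, -0.001, 0.0424]
orientation: [0.774, -0.633, 0.002, -0.0]
wrist_force: [3.1, -17.4, 11.5]
grip_width: 0.47
finger_force: 8.7
```

Call:
arm_command(
  plan=[
    [-0.2, 0, 0, 0],
    [-0.2, 0, 0, 0],
    [-0.2, 0, 0, 0],
    [-0.2, 0, 0, 0],
    [-0.2, 0, 0, 0],
  ],
)

```text
t: 7.85
eef_pos: [0.4383, 0.0235, 0.0424]
orientation: [0.774, -0.633, 0.002, -0.001]
wrist_force: [3.5, -18.5, 12.6]
grip_width: 0.469
finger_force: 9.0
```

Run:
```python
from plan import *; from cell import r,optics; import cv2
s=r.get_state(); print(s['t'],s['eef_pos'],np.degrees(yaw(s['orientation'])),s['wrist_force'])
ims=[optics.get_image(n)["color"][:,:,::-1] for n in("scene","side")]
cv2.imwrite("pics/scene3.png",ims[0]);cv2.imwrite("pics/side3.png",ims[1])
cv2.imwrite("pics/m3.png",np.hstack([cv2.resize(ims[0][150:350,170:370],None,fx=2,fy=2),cv2.resize(ims[1][120:320,140:340],None,fx=2,fy=2)]))
```

```text
7.85 [0.43831317 0.02353199 0.04236001] -78.5367423188691 [  3.48193886 -18.52070943  12.62918595]
```

View pics/m3.png

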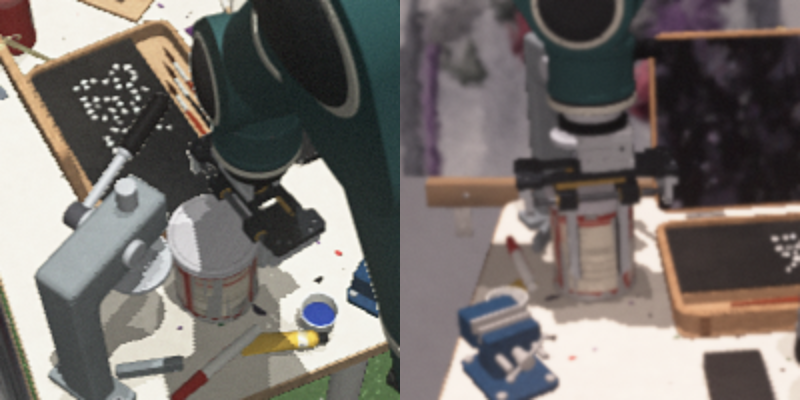

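Tin upright and tracking straight, with its lid at scene pixels (275,258). A little further, then back off so I can measure it.

Call:
arm_command(
  plan=[
    [-0.2, 0, 0, 0],
    [-0.2, 0, 0, 0],
    [-0.2, 0, 0, 0],
    [-0.2, 0, 0, 0],
    [-0.2, 0, 0, 0],
  ],
)

```text
t: 8.45
eef_pos: [0.4332, 0.048, 0.0423]
orientation: [0.774, -0.633, 0.002, -0.0]
wrist_force: [3.5, -18.3, 11.3]
grip_width: 0.473
finger_force: 9.5
```

Call:
arm_command(
  plan=[
    [-0.2, 0, 0, 0],
    [-0.2, 0, 0, 0],
    [-0.2, 0, 0, 0],
    [-0.2, 0, 0, 0],
    [0, 0, 0, 0],
  ],
)

```text
t: 8.95
eef_pos: [0.4289, 0.0683, 0.0421]
orientation: [0.774, -0.633, 0.001, -0.0]
wrist_force: [4.3, -13.4, 9.0]
grip_width: 0.469
finger_force: 7.3
```

Call:
arm_command(
  plan=[
    [0.2, 0, 0, 0],
    [0.5, 0, 0, 0],
    [0.8, 0, 0, 0],
    [0.8, 0, -0.5, 0],
    [0.8, 0, -0.9, 0],
  ],
)

```text
t: 9.45
eef_pos: [0.4424, -0.0073, 0.0761]
orientation: [0.775, -0.632, -0.001, 0.001]
wrist_force: [0.5, 0.2, 0.0]
grip_width: 0.467
finger_force: 0.0
```

Run:
```python
from plan import *; from cell import r,optics; import cv2
s=r.get_state(); print(s['t'],s['eef_pos'],np.degrees(yaw(s['orientation'])),s['wrist_force'])
for n in("scene","side"):
    i=optics.get_image(n); np.savez(n+"4.npz",**i); cv2.imwrite(f"pics/{n}4.png",i["color"][:,:,::-1])
a=cv2.imread("pics/scene4.png")[200:340,190:340]; b=cv2.imread("pics/side4.png")[130:300,170:290]
a=cv2.resize(a,None,fx=3,fy=3,interpolation=2);b=cv2.resize(b,None,fx=2.47,fy=2.47,interpolation=2)[:420]
for im,x0,y0,f in((a,190,200,3),(b,170,130,2.47)):
    for u in range(0,500,10):
        p=int((u-x0)*f); q=int((u-y0)*f)
        if 0<=p<im.shape[1]: cv2.line(im,(p,0),(p,5+5*(u%50==0)),(0,0,255),1)
        if 0<=q<im.shape[0]: cv2.line(im,(0,q),(5+5*(u%50==0),q),(0,0,255),1)
cv2.imwrite("pics/m4.png",np.hstack([a,b[:420] if b.shape[0]>=420 else np.vstack([b,np.zeros((420-b.shape[0],b.shape[1],3),np.uint8)])]))
```

```text
9.45 [ 0.44240465 -0.00729827  0.07614054] -78.3967182228095 [0.53553729 0.16754758 0.0324543 ]
```

View pics/m4.png

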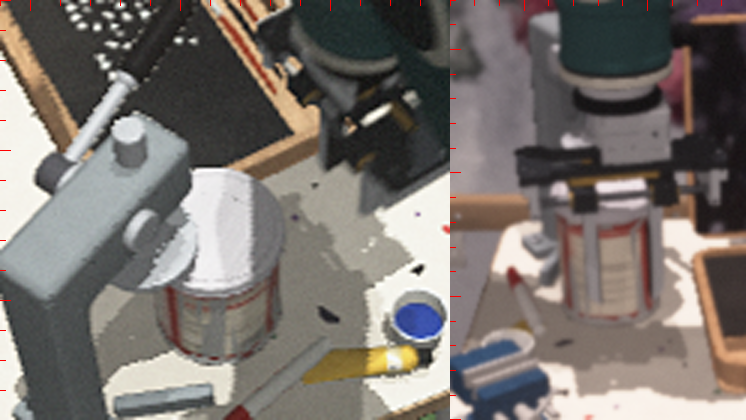

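Tin upright after release. Its lid's right edge is at scene pixel (285,278) and its top edge at (263,256). Next I locate it and plan the reorientation for the finger-back push.

Run:
```python
from h import *
from plan import *
np.set_printoptions(precision=4,suppress=True)
S,D=cam("scene"),cam("side")
print("lid centre",plane(S,[(262.5,274.)],.13))
P=np.array([.407,.1765])
for c in([.4176,.1242],[.41,.128],[.42,.12]):
    th=np.linspace(0,2*np.pi,360); q=proj(S,np.c_[c[0]+.0545*np.cos(th),c[1]+.0545*np.sin(th),0*th+.13])
    b=proj(S,np.c_[c[0]+.0515*np.cos(th),c[1]+.0515*np.sin(th),0*th])
    print(c,"lid right",q[q[:,0].argmax()],"top",q[q[:,1].argmin()],"bottom",q[q[:,1].argmax()],"base bottom",b[b[:,1].argmax()],"base right",b[:,0].max())
    d=P-c; print(np.linalg.norm(d),np.degrees(np.arctan2(d[1],d[0])))
```

```text
lid centre [[0.4189 0.1155 0.13  ]]
[0.4176, 0.1242] lid right [283.4157 275.9659] top [259.8684 255.3737] bottom [258.47   297.3799] base bottom [260.5849 322.9245] base right 282.1498237608248
0.05336337695461185 101.45733033209038
[0.41, 0.128] lid right [283.1704 279.2498] top [259.5233 258.4654] bottom [258.0973 300.8642] base bottom [260.2542 326.2159] base right 281.9195498832982
0.04859269492423731 93.53955916854997
[0.42, 0.12] lid right [284.7252 274.4897] top [261.1861 253.9834] bottom [259.8718 295.815 ] base bottom [261.8614 321.4461] base right 283.3534131553404
0.05797628825649327 102.95758009409316
```

Run:
```python
from plan import *; from cell import r
s=r.get_state(); print(np.round(s['joint_pos'],3),s['t'])
p=s['eef_pos'];c=np.array([.418,.121]);d=np.array([np.cos(np.radians(101.5)),np.sin(np.radians(101.5))])
q=c-.140*d
for a in(-168.5,11.5):
    print(a,q);show(np.array(rows(p,np.radians(-78.5),[*q,.10],np.radians(a),20)).tolist())
```

```text
[-0.611  0.337  0.651  2.176 -0.311  0.715 -2.692] 9.55
-168.5 [ 0.44591151 -0.01618946]
[[0.02, 0.0, -0.04, 0.98], [0.02, -0.0, -0.04, 0.98], [0.02, -0.0, -0.04, 0.98], [0.02, -0.0, -0.04, 0.98], [0.02, -0.0, -0.04, 0.98]]
[[0.01, -0.01, -0.04, 0.98], [0.01, -0.01, -0.04, 0.98], [0.01, -0.01, -0.04, 0.98], [0.01, -0.01, -0.04, 0.98], [0.01, -0.01, -0.04, 0.98]]
[[0.01, -0.01, -0.04, 0.98], [0.01, -0.01, -0.04, 0.98], [0.01, -0.01, -0.04, 0.98], [0.01, -0.01, -0.04, 0.98], [0.01, -0.01, -0.04, 0.98]]
[[0.01, -0.01, -0.04, 0.98], [0.01, -0.01, -0.04, 0.98], [0.0, -0.02, -0.04, 0.98], [0.0, -0.02, -0.04, 0.98], [0.0, -0.02, -0.04, 0.98]]
11.5 [ 0.44591151 -0.01618946]
[[0.02, 0.0, -0.04, -0.98], [0.02, 0.0, -0.04, -0.98], [0.02, 0.0, -0.04, -0.98], [0.02, 0.0, -0.04, -0.98], [0.01, 0.01, -0.04, -0.98]]
[[0.01, 0.01, -0.04, -0.98], [0.01, 0.01, -0.04, -0.98], [0.01, 0.01, -0.04, -0.98], [0.01, 0.01, -0.04, -0.98], [0.01, 0.01, -0.04, -0.98]]
[[0.01, 0.01, -0.04, -0.98], [0.01, 0.01, -0.04, -0.98], [0.01, 0.01, -0.04, -0.98], [0.01, 0.01, -0.04, -0.98], [0.01, 0.01, -0.04, -0.98]]
[[0.01, 0.01, -0.04, -0.98], [0.0, 0.02, -0.04, -0.98], [0.0, 0.02, -0.04, -0.98], [0.0, 0.02, -0.04, -0.98], [0.0, 0.02, -0.04, -0.98]]
```

Call:
arm_command(
  plan=[
    [0.02, 0, -0.2, -0.98],
    [0.02, 0, -0.2, -0.98],
    [0.02, 0, -0.2, -0.98],
    [0.02, 0, -0.2, -0.98],
    [0.01, 0.01, -0.16, -0.98],
  ],
  grip=1,
)

```text
t: 10.05
eef_pos: [0.4435, -0.0079, 0.1003]
orientation: [0.884, -0.467, -0.0, -0.0]
wrist_force: [-0.4, -0.4, 0.2]
grip_width: 0.861
finger_force: 0.0
```

Call:
arm_command(
  plan=[
    [0.01, 0.01, 0, -0.98],
    [0.01, 0.01, 0, -0.98],
    [0.01, 0.01, 0, -0.98],
    [0.01, 0.01, 0, -0.98],
    [0.01, 0.01, 0, -0.98],
  ],
)

```text
t: 10.55
eef_pos: [0.4434, -0.0097, 0.1]
orientation: [0.958, -0.286, -0.0, -0.0]
wrist_force: [-0.5, 0.2, 0.1]
grip_width: 0.999
finger_force: 0.0
```

Call:
arm_command(
  plan=[
    [0.01, 0.01, 0, -0.98],
    [0.01, 0.01, 0, -0.98],
    [0.01, 0.01, 0, -0.98],
    [0.01, 0.01, 0, -0.98],
    [0.01, 0.01, 0, -0.98],
  ],
)

```text
t: 11.05
eef_pos: [0.444, -0.0113, 0.1]
orientation: [0.996, -0.094, -0.0, -0.0]
wrist_force: [-0.6, 0.1, -0.0]
grip_width: 1.001
finger_force: 0.0
```

Call:
arm_command(
  plan=[
    [0.01, 0.01, 0, -0.98],
    [0, 0.02, 0, -0.98],
    [0, 0.02, 0, -0.98],
    [0, 0.02, 0, -0.98],
    [0, 0.02, 0, -0.98],
  ],
)

```text
t: 11.55
eef_pos: [0.4442, -0.0136, 0.1]
orientation: [0.995, 0.102, -0.0, -0.0]
wrist_force: [-0.6, -1.1, -0.2]
grip_width: 1.002
finger_force: 0.0
```

Run:
```python
from plan import *; from cell import r
s=r.get_state(); a=yaw(s['orientation']);print(s['t'],s['eef_pos'],np.degrees(a),s['grip_width'],np.round(s['joint_pos'],2))
c=np.array([.418,.121]);P=np.array([.407,.1765]);d=(P-c)/np.linalg.norm(P-c);print(np.degrees(np.arctan2(d[1],d[0])))
q=c-.128*d
show(np.array(rows(s['eef_pos'],a,[*q,.042],np.radians(11.5),5)).tolist())
p=P-.134*d;show(np.array(rows([*q,.042],np.radians(11.5),[*p,.042],np.radians(11.5),12)).tolist())
```

```text
11.55 [ 0.44417347 -0.01359853  0.10000639] 11.666706597572796 1.0017863776652967 [-0.35  0.26  0.36  2.15 -0.13  0.75 -1.28]
101.21063312887668
[[0.0, -0.07, 0.46, 0.01], [0.0, -0.07, 0.46, 0.01], [0.0, -0.07, 0.46, 0.01], [0.0, -0.07, 0.46, 0.01], [0.0, -0.07, 0.46, 0.01]]
[[0.0, -0.17, -0.0, -0.0], [0.0, -0.17, -0.0, -0.0], [0.0, -0.17, -0.0, -0.0], [0.0, -0.17, -0.0, -0.0], [0.0, -0.17, -0.0, -0.0]]
[[0.0, -0.17, -0.0, -0.0], [0.0, -0.17, -0.0, -0.0], [0.0, -0.17, -0.0, -0.0], [0.0, -0.17, -0.0, -0.0], [0.0, -0.17, -0.0, -0.0]]
[[0.0, -0.17, -0.0, -0.0], [0.0, -0.17, -0.0, -0.0]]
```

Call:
arm_command(
  plan=[
    [0, 0, 0.58, 0],
    [0, 0, 0.58, 0],
    [0, 0, 0.58, 0],
    [0, 0, 0.58, 0],
    [0, -0.3, 0, 0],
  ],
)

```text
t: 12.05
eef_pos: [0.4417, -0.0069, 0.0409]
orientation: [0.995, 0.099, -0.001, -0.0]
wrist_force: [-0.1, 0.7, -0.1]
grip_width: 1.0
finger_force: 0.0
```

Call:
arm_command(
  plan=[
    [0, -0.17, 0, 0],
    [0, -0.17, 0, 0],
    [0, -0.17, 0, 0],
    [0, -0.17, 0, 0],
    [0, -0.17, 0, 0],
  ],
)

```text
t: 12.55
eef_pos: [0.4395, 0.0135, 0.0431]
orientation: [0.995, 0.099, 0.001, 0.0]
wrist_force: [1.8, -10.9, 8.2]
grip_width: 0.999
finger_force: 5.3
```

Call:
arm_command(
  plan=[
    [0, -0.17, 0, 0],
    [0, -0.17, 0, 0],
    [0, -0.17, 0, 0],
    [0, -0.17, 0, 0],
    [0, -0.17, 0, 0],
  ],
)

```text
t: 13.05
eef_pos: [0.436, 0.0331, 0.0434]
orientation: [0.995, 0.099, 0.001, 0.001]
wrist_force: [3.0, -16.9, 11.8]
grip_width: 0.999
finger_force: 8.9
```

Call:
arm_command(
  plan=[
    [0, -0.17, 0, 0],
    [0, -0.17, 0, 0],
    [0, -0.06, 0, 0],
    [0, 0, 0, 0],
    [0, 0.3, 0, 0],
  ],
)

```text
t: 13.55
eef_pos: [0.4344, 0.0373, 0.0429]
orientation: [0.995, 0.1, 0.0, 0.0]
wrist_force: [0.1, -0.2, 1.4]
grip_width: 0.998
finger_force: 0.0
```

Call:
arm_command(
  plan=[
    [0, 0.5, 0, 0],
    [0, 0.2, 0, 0],
    [0, 0, -0.5, 0],
    [0, 0, -0.45, 0],
    [0, 0, 0, 0],
  ],
)

```text
t: 14.05
eef_pos: [0.4383, 0.0204, 0.0674]
orientation: [0.995, 0.1, 0.001, -0.0]
wrist_force: [0.2, -0.1, -0.6]
grip_width: 0.999
finger_force: 0.0
```

Run:
```python
from plan import *; from cell import r,optics; import cv2
s=r.get_state(); print(s['t'],s['eef_pos'],np.degrees(yaw(s['orientation'])),s['wrist_force'])
p=np.array([.407,.1765])-s['eef_pos'][:2]; print(np.linalg.norm(p),np.degrees(np.arctan2(p[1],p[0])))
ims=[]
for n in("scene","side"):
    i=optics.get_image(n); ims.append(i["color"][:,:,::-1]); cv2.imwrite(f"pics/{n}5.png",ims[-1])
cv2.imwrite("pics/m5.png",np.hstack([cv2.resize(ims[0][210:350,180:310],None,fx=3,fy=3,interpolation=2),cv2.resize(ims[1][130:270,160:290],None,fx=3,fy=3,interpolation=2)]))
```

```text
14.05 [0.4383053  0.02039843 0.0674455 ] 11.460330817599315 [ 0.21086669 -0.12008782 -0.63501481]
0.15920968333304672 101.33992231354962
```

View pics/m5.png

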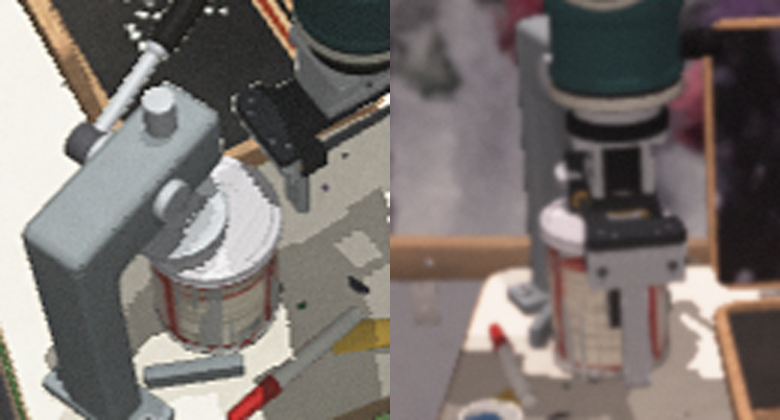

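The tin stands upright, partly under the plate. The gripper slab is now just above plate level and below the head, so I make the final push.

Call:
arm_command(
  plan=[
    [0, -0.4, 0.04, 0],
    [0, -0.3, 0, 0],
    [0, -0.12, 0, 0],
    [0, -0.12, 0, 0],
    [0, -0.12, 0, 0],
  ],
)

```text
t: 14.65
eef_pos: [0.433, 0.0453, 0.0655]
orientation: [0.995, 0.099, 0.001, 0.001]
wrist_force: [4.2, -24.6, 20.9]
grip_width: 1.001
finger_force: 13.5
```

Call:
arm_command(
  plan=[
    [0, -0.12, 0, 0],
    [0, -0.12, 0, 0],
    [0, -0.12, 0, 0],
    [0, 0, 0, 0],
  ],
)

```text
t: 15.05
eef_pos: [0.4315, 0.052, 0.0653]
orientation: [0.995, 0.098, 0.001, 0.002]
wrist_force: [7.4, -27.1, 3.2]
grip_width: 0.996
finger_force: 12.5
```

Run:
```python
from plan import *; from cell import r,optics; import cv2
s=r.get_state(); print(s['t'],s['eef_pos'],s['wrist_force'])
p=np.array([.407,.1765])-s['eef_pos'][:2]; print(np.linalg.norm(p),np.degrees(np.arctan2(p[1],p[0])))
from h import *
S=cam("scene"); th=np.linspace(0,2*np.pi,360)
for k in(0,.01,.02,.03):
    c=np.array([.407,.1765])-k*np.array([-.199,.98])
    b=proj(S,np.c_[c[0]+.0515*np.cos(th),c[1]+.0515*np.sin(th),0*th]); q=proj(S,np.c_[c[0]+.0545*np.cos(th),c[1]+.0545*np.sin(th),0*th+.13])
    print(k,"base bottom",b[b[:,1].argmax()],"right",b[:,0].max(),"lid right",q[q[:,0].argmax()])
cv2.imwrite("pics/scene6.png",optics.get_image("scene")["color"][:,:,::-1])
# base/lid right edge: scan colour change along rows in scene5 / scene6
for f in(5,6):
    im=cv2.imread(f"pics/scene{f}.png").astype(int)
    for v in(306,312,318): print(f,v,im[v,255:285].sum(1).tolist())
```

```text
15.05 [0.43146562 0.05197048 0.06532311] [  7.4481748  -27.08914366   3.21862547]
0.12691007951093383 101.11501843471197
0 base bottom [241.43480575 334.65546282] right 263.8122684954526 lid right [263.41573209 286.9533177 ]
0.01 base bottom [245.06617966 332.43011017] right 267.2877748139481 lid right [267.21033208 284.72722345]
0.02 base bottom [248.67730863 330.2167593 ] right 270.74529478899456 lid right [270.98347841 282.88891877]
0.03 base bottom [252.26832048 328.01533895] right 274.18423039464864 lid right [274.73444281 280.68672569]
5 306 [274, 305, 308, 326, 333, 279, 228, 230, 321, 376, 373, 395, 358, 290, 217, 266, 288, 272, 192, 238, 338, 352, 349, 346, 346, 357, 348, 355, 353, 353]
5 312 [393, 382, 398, 401, 400, 398, 384, 382, 375, 365, 338, 350, 319, 227, 167, 248, 276, 305, 592, 506, 333, 344, 354, 319, 203, 132, 186, 330, 350, 365]
5 318 [412, 382, 367, 397, 396, 390, 385, 360, 305, 266, 263, 303, 326, 351, 430, 515, 630, 657, 651, 664, 496, 325, 347, 347, 340, 354, 359, 360, 345, 357]
6 306 [268, 272, 299, 310, 258, 266, 341, 382, 340, 284, 223, 246, 296, 259, 245, 209, 137, 99, 64, 226, 331, 357, 352, 352, 354, 367, 353, 352, 363, 357]
6 312 [378, 380, 369, 395, 396, 365, 364, 359, 367, 298, 225, 208, 299, 272, 233, 275, 324, 356, 327, 340, 351, 361, 362, 319, 213, 134, 194, 304, 356, 347]
6 318 [353, 365, 395, 398, 377, 355, 298, 264, 267, 326, 332, 369, 456, 432, 364, 343, 342, 339, 343, 343, 341, 345, 341, 343, 351, 351, 358, 355, 356, 353]
```

Run:
```python
from plan import *; from cell import r,optics; import cv2
s=r.get_state(); print(s['t'],s['eef_pos'],s['wrist_force'],s['torque'],yaw(s['orientation']))
from h import *
S=cam("scene"); D=cam("side")
d=np.array([np.cos(np.radians(101.2)),np.sin(np.radians(101.2))]);l=np.array([d[1],-d[0]])
# lid rim / plate pixels in scene: bare-lid brightness along image line crossing lid's far/near edges
print("plate edge,lid near edge (k=.018, z .12/.13):",proj(S,[[*(np.array([.407,.1765])-.018*d-.0545*d),.13],[*(np.array([.407,.1765])-.018*d-.0545*d),.137]]))
im5=cv2.imread("pics/scene5.png").astype(int).sum(2);im6=cv2.imread("pics/scene6.png").astype(int).sum(2)
for v in range(270,300,4): print(v,im5[v,250:284].tolist(),"\n   ",im6[v,250:284].tolist())
```

```text
15.1 [0.43147957 0.05195998 0.06530417] [  6.19607881 -27.16524999   3.48491387] [-5.9342786  -1.50802746 -0.14959242] 0.1970318121126465
plate edge,lid near edge (k=.018, z .12/.13): [[266.31531627 271.73683818]
 [266.23452046 270.08765395]]
270 [376, 593, 671, 608, 605, 639, 631, 629, 629, 638, 635, 650, 649, 660, 484, 317, 313, 345, 334, 388, 457, 479, 472, 485, 405, 322, 276, 337, 279, 274, 307, 288, 252, 415] 
    [290, 290, 306, 319, 325, 337, 310, 217, 111, 104, 138, 159, 159, 142, 129, 100, 106, 105, 101, 97, 125, 115, 131, 115, 101, 95, 207, 419, 473, 460, 467, 459, 465, 479]
274 [411, 367, 574, 614, 526, 582, 637, 649, 635, 638, 638, 641, 641, 637, 639, 648, 650, 483, 328, 314, 338, 310, 430, 483, 442, 328, 267, 276, 268, 276, 298, 296, 247, 402] 
    [289, 284, 467, 594, 411, 290, 322, 341, 334, 324, 273, 334, 363, 331, 351, 359, 366, 299, 179, 92, 113, 88, 80, 177, 387, 476, 461, 468, 463, 470, 468, 467, 476, 476]
278 [578, 637, 668, 681, 677, 581, 597, 651, 647, 647, 646, 644, 637, 644, 642, 651, 646, 636, 647, 648, 568, 475, 346, 383, 456, 484, 459, 370, 283, 289, 292, 
[... 1245 characters left out ...]
94 [333, 325, 549, 705, 696, 648, 640, 647, 654, 652, 639, 654, 650, 643, 604, 628, 661, 651, 561, 429, 359, 283, 291, 351, 357, 363, 362, 355, 363, 346, 362, 360, 369, 374] 
    [327, 567, 648, 643, 658, 646, 629, 652, 660, 643, 646, 574, 606, 661, 593, 443, 351, 294, 334, 447, 482, 474, 471, 478, 477, 402, 348, 361, 354, 356, 360, 360, 362, 362]
298 [649, 638, 701, 719, 713, 688, 646, 645, 651, 659, 651, 654, 657, 651, 527, 398, 405, 349, 262, 226, 202, 234, 277, 349, 362, 362, 357, 356, 355, 358, 358, 363, 379, 363] 
    [641, 648, 656, 655, 658, 667, 590, 536, 602, 655, 657, 572, 435, 422, 346, 194, 216, 290, 265, 309, 361, 357, 363, 356, 362, 340, 371, 360, 350, 360, 353, 454, 496, 480]
```

Call:
arm_command(
  plan=[
    [0, 0.1, 0, 0],
    [0, 0.2, 0, 0],
    [0, 0.5, 0, 0],
    [0, 0.2, 0, 0],
    [0, 0, 0, 0],
  ],
)

```text
t: 15.6
eef_pos: [0.4354, 0.0301, 0.0651]
orientation: [0.995, 0.099, -0.0, -0.0]
wrist_force: [-0.3, -0.1, 0.2]
grip_width: 0.999
finger_force: 0.0
```

Run:
```python
from plan import *; from cell import r,optics; import cv2
from h import *
s=r.get_state(); print(s['t'],s['eef_pos'],s['wrist_force'],s['torque'])
im=optics.get_image("scene")["color"][:,:,::-1]; cv2.imwrite("pics/scene7.png",im); cv2.imwrite("pics/side7.png",optics.get_image("side")["color"][:,:,::-1])
S=cam("scene")
P=np.array([.407,.1765])
# compare frames 5 and 7 (tin free standing): patch shift of tin body by phase correlation on label region
a=cv2.imread("pics/scene5.png"); 
for (x0,y0,w,h) in((238,296,24,24),(240,300,20,22)):
    t=a[y0:y0+h,x0:x0+w]; best=cv2.matchTemplate(im[y0-4:y0+h+14,x0-20:x0+w+8],t,cv2.TM_CCOEFF_NORMED); _,m,_,l=cv2.minMaxLoc(best); print(m,l[0]-20,l[1]-4)
# press fixed points: predicted pixels of v bars + head for P
yp=np.array([-.5375,.8433]);xp=np.array([.8433,.5375])
f=lambda x,y,z:[*(P+x*xp+y*yp),z]
print("left bar tip top corners pred",proj(S,[f(-.073-.0,.009,.022),f(-.0647,.0006,.022)]), "meas",(180+291/3.6,190+498/3.6))
b=0
th=np.linspace(0,2*np.pi,360)
print("plate bottom rim pred right/bottom",[ (q[q[:,0].argmax()],q[q[:,1].argmax()]) for q in [proj(S,np.c_[P[0]+.04*np.cos(th),P[1]+.04*np.sin(th),0*th+.15])]],"meas right",180+272/3.6,"bottom",190+384/3.6)
```

```text
15.6 [0.43542276 0.03010138 0.06514115] [-0.30271856 -0.05574036  0.16653153] [-0.06320201 -0.01239458 -0.05170113]
0.9266948103904724 -2 1
0.9331442713737488 -2 1
left bar tip top corners pred [[264.51547453 329.60952431]
 [263.74557225 324.9658909 ]] meas (260.8333333333333, 328.33333333333337)
plate bottom rim pred right/bottom [(array([256.46557792, 282.45297361]), array([237.1184844 , 299.24131575]))] meas right 255.55555555555554 bottom 296.66666666666663
```

Run:
```python
from h import *
from scipy.optimize import least_squares
np.set_printoptions(precision=2,suppress=True)
S,D=cam("scene"),cam("side")
fa=lambda x,y:(180+x/3.6,190+y/3.6); fb=lambda x,y:(165+x/2.857,120+y/2.857)
th=np.linspace(0,2*np.pi,720)
def disc(c,P,r,z): return proj(c,np.c_[P[0]+r*np.cos(th),P[1]+r*np.sin(th),0*th+z])
ms=[("head RL",*fa(30,355)),("RR",*fa(95,397)),("FR",*fa(265,207))]
def res(p,full=False):
    P=p[:2];yp=np.array([np.cos(p[2]),np.sin(p[2])]);xp=np.array([yp[1],-yp[0]])
    f=lambda x,y,z:[*(P+x*xp+y*yp),z]
    h=proj(S,[f(-.0,.116,.266),f(-.026,.041,.266),f(.026,.041,.266),f(0,-.034,.266)])
    e=[]
    hd=proj(S,[f(.026,.116,.266),f(-.026,.116,.266),f(-.026,-.034,.266)])
    e+=[(hd-np.array([fa(28,352),fa(95,400),fa(266,205)])).ravel()*.5]
    q=disc(S,P,.04,.15); e+=[[q[:,0].max()-fa(272,0)[0],q[:,1].max()-fa(0,384)[1]]]
    q=disc(D,P,.04,.155); e+=[[q[:,0].min()-fb(142,0)[0],q[:,0].max()-fb(230,0)[0]]]
    q=disc(D,P,.04,.15); e+=[[q[:,1].max()-fb(0,215)[1]]]
    g=proj(S,[f(.042,-.081,.280)]); e+=[(g-np.array([fa(224,85)])).ravel()*.5]
    return np.concatenate(e)
o=least_squares(res,[.407,.1765,np.radians(122.5)],loss="soft_l1"); print(np.round(o.x,4),np.degrees(o.x[2]),res(o.x))
P=o.x[:2]
# tin in scene frames 5,7 : base lower-right edges via lid/base extremes measured from pic5; apply shift (-2,+1)
def rt(c): 
    q=disc(S,c,.0545,.13);b=disc(S,c,.0515,0); return np.array([q[:,0].max()-273.9,b[:,1].max()-327.3])
t=least_squares(rt,[.412,.15]); print("tin frame5",np.round(t.x,4),t.fun)
t2=least_squares(lambda c:rt(c)+np.array([2,-1]),[.412,.15]);print("tin frame7",np.round(t2.x,4),"to P",np.round(P-t2.x,4))
v=P-t2.x;yp=np.array([np.cos(o.x[2]),np.sin(o.x[2])]);print("press x,y of tin",-v@np.array([yp[1],-yp[0]]),-v@yp)
```

```text
[0.41 0.18 2.14] 122.65776114974493 [-1.02 -0.1   0.2   0.2   0.4  -0.13  0.95  1.64  0.04  1.11 -0.49 -0.32
 -0.68]
tin frame5 [0.42 0.15] [0. 0.]
tin frame7 [0.41 0.15] to P [-0.01  0.02]
press x,y of tin -0.007339912839772499 -0.021934822164843718
```

Call:
arm_command(
  plan=[
    [0, -0.4, 0, 0],
    [0, -0.12, 0, 0],
    [0, -0.12, 0, 0],
  ],
)

```text
t: 16.0
eef_pos: [0.4324, 0.0465, 0.0654]
orientation: [0.995, 0.1, 0.0, 0.0]
wrist_force: [0.2, -10.7, 9.9]
grip_width: 1.0
finger_force: 5.3
```

```bash
cat > st.py <<'E'
from plan import *; from cell import r
s=r.get_state(); F=np.array(s['wrist_force']);T=np.array(s['torque']);a=np.radians(101.5);d=np.array([np.cos(a),np.sin(a),0]);l=np.array([d[1],-d[0],0])
p=np.array([.407,.1765,0])-s['eef_pos']
print("t",round(s['t'],2),"dist",round(p[:2]@d[:2],4),"lat",round(p@l,4),"z",round(s['eef_pos'][2],4),"Fd,Fl,Fz",np.round([F@d,F@l,F[2]],1),"arm",np.round((T@l - .0595*F[2]*-1*-1)/(F@d+1e-9),3),"Tl",round(T@l,2),"Td",round(T@d,2),"Tz",round(T[2],2))
E
python3 st.py
```

```text
t 16.0 dist 0.1325 lat 0.001 z 0.0654 Fd,Fl,Fz [-10.5  -1.9   9.9] arm 0.191 Tl -1.41 Td 0.22 Tz 0.05
```

Call:
arm_command(
  plan=[
    [0, -0.12, 0, 0],
    [0, -0.06, 0, 0],
  ],
)

```text
t: 16.2
eef_pos: [0.4321, 0.0498, 0.0657]
orientation: [0.995, 0.099, 0.001, 0.0]
wrist_force: [2.8, -13.5, 11.3]
grip_width: 1.0
finger_force: 6.1
```

```bash
python3 st.py
```

```text
t 16.2 dist 0.1291 lat 0.0006 z 0.0657 Fd,Fl,Fz [-13.8   0.   11.3] arm 0.19 Tl -1.94 Td 0.17 Tz 0.06
```

Call:
arm_command(
  plan=[
    [0, -0.12, 0, 0],
  ],
)

```text
t: 16.3
eef_pos: [0.4316, 0.0519, 0.0656]
orientation: [0.995, 0.099, 0.001, 0.001]
wrist_force: [5.8, -29.4, 1.5]
grip_width: 1.001
finger_force: 12.0
```

```bash
python3 st.py
```

```text
t 16.3 dist 0.127 lat 0.0008 z 0.0656 Fd,Fl,Fz [-30.   -0.2   1.5] arm 0.216 Tl -6.39 Td -0.07 Tz 0.04
```

Call:
arm_command(
  plan=[
    [0, -0.12, 0, 0],
  ],
)

```text
t: 16.4
eef_pos: [0.4311, 0.0528, 0.0654]
orientation: [0.995, 0.098, 0.001, 0.002]
wrist_force: [8.5, -31.3, -10.1]
grip_width: 0.999
finger_force: 11.1
```

```bash
python3 st.py
```

```text
t 16.4 dist 0.126 lat 0.001 z 0.0654 Fd,Fl,Fz [-32.4   2.  -10.1] arm 0.209 Tl -7.36 Td -0.25 Tz -0.18
```

The force pattern (backward and down, matching where the slab meets the head's front corner) suggests the slab top just catches the head. I'll back off, drop 2 mm and try again gently.

Call:
arm_command(
  plan=[
    [0, 0.2, 0, 0],
    [0, 0.2, 0, 0],
    [0, 0, 0.09, 0],
    [0, -0.15, 0, 0],
    [0, -0.1, 0, 0],
  ],
)

```text
t: 16.9
eef_pos: [0.4316, 0.0523, 0.0634]
orientation: [0.995, 0.099, 0.001, 0.0]
wrist_force: [2.2, -12.3, 9.6]
grip_width: 0.999
finger_force: 6.4
```

```bash
python3 st.py
```

```text
t 16.9 dist 0.1266 lat 0.0006 z 0.0634 Fd,Fl,Fz [-12.5  -0.3   9.6] arm 0.203 Tl -1.96 Td 0.05 Tz 0.03
```

Call:
arm_command(
  plan=[
    [0, -0.08, 0, 0],
  ],
)

```text
t: 17.0
eef_pos: [0.4319, 0.0533, 0.0637]
orientation: [0.995, 0.099, 0.001, 0.001]
wrist_force: [2.3, -20.0, 14.9]
grip_width: 1.001
finger_force: 10.2
```

```bash
python3 st.py
```

```text
t 17.0 dist 0.1257 lat 0.0002 z 0.0637 Fd,Fl,Fz [-20.   -1.7  14.9] arm 0.225 Tl -3.62 Td 0.17 Tz 0.03
```

Call:
arm_command(
  plan=[
    [0, -0.08, 0, 0],
  ],
)

```text
t: 17.1
eef_pos: [0.4316, 0.055, 0.0637]
orientation: [0.995, 0.099, 0.001, 0.001]
wrist_force: [3.2, -19.7, 14.7]
grip_width: 0.997
finger_force: 10.2
```

```bash
python3 st.py
```

```text
t 17.1 dist 0.1239 lat 0.0001 z 0.0637 Fd,Fl,Fz [-20.   -0.8  14.7] arm 0.228 Tl -3.68 Td 0.03 Tz -0.04
```

The slab now clears the head and the tin slides again. I continue in small steps.

Call:
arm_command(
  plan=[
    [0, -0.08, 0, 0],
    [0, -0.08, 0, 0],
  ],
)

```text
t: 17.3
eef_pos: [0.4309, 0.059, 0.0638]
orientation: [0.995, 0.099, 0.001, 0.001]
wrist_force: [4.6, -19.1, 14.2]
grip_width: 0.996
finger_force: 10.2
```

```bash
python3 st.py
```

```text
t 17.3 dist 0.1199 lat 0.0001 z 0.0638 Fd,Fl,Fz [-19.7   0.7  14.2] arm 0.234 Tl -3.75 Td 0.03 Tz 0.0
```

Call:
arm_command(
  plan=[
    [0, -0.08, 0, 0],
    [0, -0.08, 0, 0],
  ],
)

```text
t: 17.5
eef_pos: [0.43, 0.0629, 0.0638]
orientation: [0.995, 0.099, 0.001, 0.001]
wrist_force: [3.5, -18.5, 14.2]
grip_width: 0.998
finger_force: 10.2
```

```bash
python3 st.py
```

```text
t 17.5 dist 0.1159 lat 0.0001 z 0.0638 Fd,Fl,Fz [-18.9  -0.2  14.2] arm 0.239 Tl -3.67 Td 0.06 Tz -0.07
```

Call:
arm_command(
  plan=[
    [0, -0.08, 0, 0],
    [0, -0.08, 0, 0],
  ],
)

```text
t: 17.7
eef_pos: [0.4293, 0.0668, 0.0638]
orientation: [0.995, 0.099, 0.001, 0.001]
wrist_force: [4.6, -18.9, 14.2]
grip_width: 0.998
finger_force: 10.2
```

Call:
arm_command(
  plan=[
    [0, -0.08, 0, 0],
  ],
)

```text
t: 17.8
eef_pos: [0.4294, 0.0684, 0.064]
orientation: [0.995, 0.098, 0.002, 0.001]
wrist_force: [8.3, -26.0, 15.9]
grip_width: 0.999
finger_force: 13.7
```

```bash
python3 st.py
```

```text
t 17.8 dist 0.1104 lat -0.0004 z 0.064 Fd,Fl,Fz [-27.2   2.9  15.9] arm 0.233 Tl -5.39 Td -0.74 Tz -0.21
```

Call:
arm_command(
  plan=[
    [0.04, -0.06, 0, 0],
  ],
)

```text
t: 17.9
eef_pos: [0.4298, 0.0689, 0.0639]
orientation: [0.995, 0.098, 0.001, 0.001]
wrist_force: [0.3, -43.3, 24.4]
grip_width: 0.998
finger_force: 21.2
```

```bash
python3 st.py
```

```text
t 17.9 dist 0.11 lat -0.0008 z 0.0639 Fd,Fl,Fz [-42.4  -8.3  24.4] arm 0.203 Tl -7.15 Td 1.15 Tz 0.5
```

Call:
arm_command(
  plan=[
    [0.04, -0.06, 0, 0],
  ],
)

```text
t: 18.0
eef_pos: [0.4298, 0.0691, 0.0638]
orientation: [0.995, 0.098, 0.001, 0.002]
wrist_force: [-2.4, -56.2, 32.7]
grip_width: 0.992
finger_force: 27.3
```

```bash
python3 st.py
```

```text
t 18.0 dist 0.1098 lat -0.001 z 0.0638 Fd,Fl,Fz [-54.6 -13.5  32.7] arm 0.194 Tl -8.66 Td 2.1 Tz 0.8
```

The tin is firmly blocked, with forces consistent with seating in both V bars. I retreat and check its position.

Call:
arm_command(
  plan=[
    [0, 0.15, 0, 0],
    [0, 0.15, 0, 0],
    [0, 0.2, 0, 0],
    [0, 0.4, 0, 0],
    [0, 0.8, 0, 0],
  ],
)

```text
t: 18.5
eef_pos: [0.4372, 0.0324, 0.063]
orientation: [0.995, 0.101, 0.0, -0.0]
wrist_force: [0.6, -0.8, -0.7]
grip_width: 1.0
finger_force: 0.0
```

Call:
arm_command(
  plan=[
    [0, 1, 0, 0],
    [0, 1, 0, 0],
    [0, 0.5, 0, 0],
    [0, 0, -0.8, 0],
    [0, 0, 0, 0],
  ],
)

```text
t: 19.0
eef_pos: [0.4506, -0.03, 0.0843]
orientation: [0.995, 0.099, 0.001, -0.0]
wrist_force: [-0.9, 0.1, -0.7]
grip_width: 1.0
finger_force: 0.0
```

```bash
python3 st.py
python3 - <<'E'
from h import *; from cell import optics
from plan import *
im=np.ascontiguousarray(optics.get_image("scene")["color"][:,:,::-1]); cv2.imwrite("pics/scene8.png",im); cv2.imwrite("pics/side8.png",optics.get_image("side")["color"][:,:,::-1])
a=cv2.imread("pics/scene7.png"); up=lambda i:cv2.resize(i,None,fx=4,fy=4,interpolation=2)
for (x0,y0,w,h) in((236,297,24,24),(238,301,20,22),(228,300,24,22)):
    best=cv2.matchTemplate(up(im[y0-6:y0+h+16,x0-24:x0+w+8]),up(a[y0:y0+h,x0:x0+w]),cv2.TM_CCOEFF_NORMED); _,m,_,l=cv2.minMaxLoc(best); print(round(m,3),l[0]/4-24,l[1]/4-6)
S=cam("scene")
b=np.array([.412,.154]);
for v in([.01,0],[0,.01]): print(v,proj(S,[[*(b+v),.06]])-proj(S,[[*b,.06]]))
for v in(306,312,318,324): print(v,im[v,240:275].astype(int).sum(1).tolist())
E
```

```text
t 19.0 dist 0.211 lat -0.0015 z 0.0843 Fd,Fl,Fz [ 0.3 -0.9 -0.7] arm 0.541 Tl 0.09 Td 0.04 Tz -0.06
0.908 -6.75 3.5
0.966 -6.25 3.5
0.938 -6.25 3.75
[0.01, 0] [[-1.49354283 -3.50572044]]
[0, 0.01] [[-4.02993258  1.47348987]]
306 [734, 722, 723, 724, 726, 717, 719, 722, 683, 592, 441, 374, 404, 472, 400, 274, 306, 282, 265, 248, 182, 244, 261, 250, 580, 679, 680, 579, 351, 173, 117, 120, 123, 100, 426]
312 [294, 285, 284, 291, 304, 304, 320, 326, 311, 268, 229, 284, 360, 379, 382, 385, 384, 374, 369, 317, 230, 275, 294, 273, 286, 550, 669, 659, 653, 653, 659, 658, 648, 648, 659]
318 [349, 333, 332, 327, 316, 389, 416, 397, 409, 412, 385, 380, 376, 391, 365, 357, 370, 370, 348, 272, 201, 197, 259, 488, 694, 686, 650, 657, 657, 652, 655, 651, 655, 652, 655]
324 [339, 323, 335, 343, 336, 391, 400, 392, 346, 394, 423, 382, 318, 302, 286, 271, 310, 334, 366, 421, 515, 688, 726, 721, 718, 720, 727, 689, 648, 644, 650, 643, 646, 658, 655]
```

The tin moved about 17 mm and is now measured at about (-1, -6) mm in the press frame, blocked by both bars, so it is home. Next is the lever: rise, turn and hover over the grip with the fingers shut.

Run:
```python
from plan import *; from cell import r
s=r.get_state();a=yaw(s['orientation']);p=s['eef_pos'];m=[.462,.0,.33]
R=rows(p,a,m,np.radians(-57.3),16);show(np.array(R).tolist())
R=rows(m,np.radians(-57.3),[.487,.130,.315],np.radians(-57.3),7);show(np.array(R).tolist())
```

```text
[[0.04, -0.07, -0.62, 0.94], [0.04, -0.07, -0.62, 0.94], [0.03, -0.07, -0.62, 0.94], [0.03, -0.07, -0.62, 0.94], [0.02, -0.08, -0.62, 0.94]]
[[0.02, -0.08, -0.62, 0.94], [0.01, -0.08, -0.62, 0.94], [0.01, -0.08, -0.62, 0.94], [-0.0, -0.08, -0.62, 0.94], [-0.01, -0.08, -0.62, 0.94]]
[[-0.01, -0.08, -0.62, 0.94], [-0.02, -0.08, -0.62, 0.94], [-0.02, -0.08, -0.62, 0.94], [-0.03, -0.07, -0.62, 0.94], [-0.03, -0.07, -0.62, 0.94]]
[[-0.04, -0.07, -0.62, 0.94]]
[[-0.55, -0.52, 0.09, -0.0], [-0.55, -0.52, 0.09, -0.0], [-0.55, -0.52, 0.09, -0.0], [-0.55, -0.52, 0.09, -0.0], [-0.55, -0.52, 0.09, -0.0]]
[[-0.55, -0.52, 0.09, -0.0], [-0.55, -0.52, 0.09, -0.0]]
```

Call:
arm_command(
  plan=[
    [0.04, -0.07, -0.62, 0.94],
    [0.04, -0.07, -0.62, 0.94],
    [0.03, -0.07, -0.62, 0.94],
    [0.03, -0.07, -0.62, 0.94],
    [0.02, -0.08, -0.62, 0.94],
  ],
  grip=-1,
)

```text
t: 19.6
eef_pos: [0.4528, -0.0197, 0.1604]
orientation: [0.996, -0.089, -0.0, -0.0]
wrist_force: [-0.3, -0.6, 0.2]
grip_width: 0.61
finger_force: 0.0
```

Call:
arm_command(
  plan=[
    [0.02, -0.08, -0.62, 0.94],
    [0.01, -0.08, -0.62, 0.94],
    [0.01, -0.08, -0.62, 0.94],
    [0, -0.08, -0.62, 0.94],
    [-0.01, -0.08, -0.62, 0.94],
  ],
)

```text
t: 20.1
eef_pos: [0.4569, -0.0103, 0.2379]
orientation: [0.962, -0.274, -0.0, 0.0]
wrist_force: [-0.1, 0.7, 0.4]
grip_width: 0.188
finger_force: 0.0
```

Call:
arm_command(
  plan=[
    [-0.01, -0.08, -0.62, 0.94],
    [-0.02, -0.08, -0.62, 0.94],
    [-0.02, -0.08, -0.62, 0.94],
    [-0.03, -0.07, -0.62, 0.94],
    [-0.03, -0.07, -0.62, 0.94],
  ],
)

```text
t: 20.6
eef_pos: [0.461, -0.0012, 0.3154]
orientation: [0.894, -0.448, -0.0, 0.0]
wrist_force: [-0.1, 0.1, -0.4]
grip_width: 0.006
finger_force: 0.0
```

Run:
```python
from plan import *; from cell import r,optics; import cv2
from h import *
s=r.get_state();a=yaw(s['orientation']);p=s['eef_pos'];print(s['t'],p,np.degrees(a),np.round(s['joint_pos'],2),s['grip_width'],s['wrist_force'])
show(np.array(rows(p,a,[.487,.130,.315],np.radians(-57.3),7)).tolist())
# grip (black) in scene, over the case: dark blob near predicted pixel
im=optics.get_image("scene")["color"]; S=cam("scene")
print(proj(S,[[.487,.13,.28],[.4727,.1532,.2708],[.5014,.1075,.2896]]))
```

```text
20.6 [ 0.46101085 -0.00120262  0.31537183] -53.29302318125669 [-0.54  0.01  0.48  1.87 -0.01  1.26 -2.55] 0.006367668571011276 [-0.10001502  0.0964554  -0.40756114]
[[-0.51, -0.57, 0.0, 0.12], [-0.52, -0.56, 0.0, 0.12], [-0.52, -0.56, 0.0, 0.12], [-0.53, -0.55, 0.0, 0.12], [-0.53, -0.55, 0.0, 0.12]]
[[-0.54, -0.54, 0.0, 0.12], [-0.55, -0.54, 0.0, 0.12]]
[[241.81562098 212.62355373]
 [233.9242837  223.77625936]
 [249.27259486 201.5517123 ]]
```

Call:
arm_command(
  plan=[
    [-0.51, -0.57, 0, 0],
    [-0.51, -0.57, 0, 0],
    [-0.51, -0.57, 0, 0],
    [-0.51, -0.57, 0, 0],
    [-0.51, -0.57, 0, 0],
  ],
)

```text
t: 21.15
eef_pos: [0.4799, 0.0931, 0.3144]
orientation: [0.895, -0.447, -0.0, 0.0]
wrist_force: [-1.3, 0.2, 0.2]
grip_width: 0.006
finger_force: 0.0
```

Call:
arm_command(
  plan=[
    [-0.51, -0.57, 0, 0],
    [-0.51, -0.57, 0, 0],
    [0, 0, 0.3, 0],
    [0, 0, 0.3, 0],
    [0, 0, 0.3, 0],
  ],
)

```text
t: 21.65
eef_pos: [0.4875, 0.1288, 0.2922]
orientation: [0.894, -0.448, -0.0, 0.0]
wrist_force: [1.0, -0.9, 2.8]
grip_width: 0.006
finger_force: 1.3
```

Contact is at z = 0.292, as predicted. Now I press the lever down.

Call:
arm_command(
  plan=[
    [0, 0, 0.4, 0],
    [0, 0, 0.4, 0],
    [0, 0, 0.4, 0],
    [0, 0, 0.4, 0],
    [0, 0, 0.4, 0],
  ],
)

```text
t: 22.15
eef_pos: [0.4877, 0.1291, 0.2422]
orientation: [0.894, -0.448, 0.0, -0.0]
wrist_force: [2.3, -4.3, 4.8]
grip_width: 0.005
finger_force: 2.9
```

Call:
arm_command(
  plan=[
    [0, 0, 0.3, 0],
    [0, 0, 0.3, 0],
    [0, 0, 0.2, 0],
    [0, 0, 0.2, 0],
    [0, 0, 0.1, 0],
  ],
)

```text
t: 22.65
eef_pos: [0.4871, 0.1306, 0.2153]
orientation: [0.894, -0.447, -0.001, -0.001]
wrist_force: [-5.5, 3.1, 15.5]
grip_width: 0.005
finger_force: 6.6
```

Call:
arm_command(
  plan=[
    [0, 0, 0.15, 0],
    [0, 0, 0.15, 0],
    [0, 0, 0.1, 0],
    [0, 0, 0, 0],
  ],
)

```text
t: 23.05
eef_pos: [0.4916, 0.1298, 0.2098]
orientation: [0.894, -0.448, 0.004, -0.004]
wrist_force: [16.4, -9.1, 41.0]
grip_width: 0.005
finger_force: 22.8
```

Run:
```python
from cell import r
s=r.get_state();print(s['t'],s['eef_pos'],s['wrist_force'])
```

```text
23.05 [0.49156756 0.12980507 0.20978594] [16.36411348 -9.05206432 40.99562708]
```

The force jumped at z = 0.210 (lever about 0.7 rad), so the lid is seated. I let the lever come up gently and move clear.

Call:
arm_command(
  plan=[
    [0, 0, -0.2, 0],
    [0, 0, -0.4, 0],
    [0, 0, -0.5, 0],
    [0, 0, -0.5, 0],
    [0, 0, -0.5, 0],
  ],
)

```text
t: 23.55
eef_pos: [0.4872, 0.13, 0.2584]
orientation: [0.894, -0.447, -0.0, -0.0]
wrist_force: [-0.3, 2.0, 2.8]
grip_width: -0.0
finger_force: 1.3
```

Call:
arm_command(
  plan=[
    [0, 0, -0.5, 0],
    [0, 0, -0.5, 0],
    [0, 0, -0.5, 0],
    [0, 0, -0.8, 0],
    [0, 0, -0.8, 0],
  ],
)

```text
t: 24.05
eef_pos: [0.4873, 0.1292, 0.3364]
orientation: [0.894, -0.448, -0.0, 0.0]
wrist_force: [-0.6, 0.4, 0.1]
grip_width: 0.008
finger_force: 0.0
```

Call:
arm_command(
  plan=[
    [0.6, 0, -0.3, 0],
    [0.8, 0, 0, 0],
    [0.8, 0, 0, 0],
    [0.3, 0, 0, 0],
    [0, 0, 0, 0],
  ],
)

```text
t: 24.55
eef_pos: [0.5251, 0.0788, 0.3429]
orientation: [0.894, -0.448, -0.0, 0.0]
wrist_force: [-0.8, 1.0, 0.3]
grip_width: 0.009
finger_force: 0.0
```

Run:
```python
from h import *; from cell import optics,r
s=r.get_state();print(s['t'],s['eef_pos'],s['wrist_force'])
im=np.ascontiguousarray(optics.get_image("scene")["color"][:,:,::-1]); cv2.imwrite("pics/scene9.png",im); cv2.imwrite("pics/side9.png",optics.get_image("side")["color"][:,:,::-1])
up=lambda i:cv2.resize(i,None,fx=4,fy=4,interpolation=2)
def sh(A,box,m=10):
    x0,y0,w,h=box;b=cv2.matchTemplate(up(im[y0-m:y0+h+m,x0-m:x0+w+m]),up(A[y0:y0+h,x0:x0+w]),cv2.TM_CCOEFF_NORMED);_,v,_,l=cv2.minMaxLoc(b);return round(v,3),l[0]/4-m,l[1]/4-m
a8=cv2.imread("pics/scene8.png");a0=cv2.imread("pics/scene0.png")
print("tin base vs before press",sh(a8,(230,304,24,22)),"lid edge",sh(a8,(236,286,24,14)))
print("lever vs start",sh(a0,(212,205,44,40)))
print("closed tin",sh(a0,(300,140,50,50)),"bottle",sh(a0,(286,150,28,56)))
```

```text
24.55 [0.52506263 0.0788178  0.34291921] [-0.83669241  1.00309974  0.27877012]
tin base vs before press (0.938, 0.0, 1.75) lid edge (0.937, 0.25, 0.0)
lever vs start (0.99, 0.0, 0.0)
closed tin (0.982, 0.0, 0.0) bottle (0.927, -0.25, 0.0)
```

Run:
```python
import cv2,numpy as np
for f in(8,9):
    im=cv2.imread(f"pics/scene{f}.png").astype(int).sum(2)
    for u in(236,242,248): print(f,u,im[284:334,u-1:u+2].mean(1).astype(int).tolist())
```

```text
8 236 [286, 310, 293, 287, 295, 299, 300, 296, 293, 286, 342, 456, 343, 296, 342, 341, 330, 398, 660, 656, 655, 560, 647, 663, 442, 379, 456, 239, 298, 301, 272, 314, 319, 343, 362, 339, 339, 357, 322, 390, 388, 392, 309, 332, 311, 260, 386, 391, 430, 454]
8 242 [334, 338, 524, 548, 448, 534, 575, 589, 592, 576, 658, 365, 306, 340, 344, 328, 507, 652, 651, 648, 662, 671, 723, 703, 462, 392, 468, 276, 286, 294, 292, 322, 333, 343, 330, 330, 330, 337, 331, 335, 333, 332, 332, 328, 331, 320, 331, 439, 448, 454]
8 248 [568, 580, 610, 634, 648, 659, 668, 624, 479, 336, 323, 345, 331, 509, 500, 647, 661, 690, 689, 639, 699, 723, 665, 399, 438, 343, 257, 318, 301, 259, 368, 403, 389, 395, 406, 371, 383, 356, 360, 383, 377, 372, 365, 373, 366, 339, 443, 446, 463, 394]
9 236 [284, 308, 287, 295, 294, 289, 286, 290, 283, 276, 334, 450, 330, 304, 333, 335, 337, 332, 322, 620, 657, 646, 639, 581, 650, 631, 355, 397, 376, 284, 269, 294, 293, 316, 351, 336, 353, 344, 330, 385, 376, 391, 306, 329, 309, 253, 384, 394, 426, 446]
9 242 [334, 332, 526, 544, 440, 529, 574, 574, 569, 551, 593, 341, 303, 329, 343, 336, 334, 388, 651, 647, 644, 647, 648, 573, 650, 651, 368, 402, 406, 285, 288, 289, 305, 324, 331, 326, 325, 333, 322, 337, 330, 325, 324, 327, 320, 313, 323, 432, 447, 444]
9 248 [569, 567, 561, 552, 558, 568, 571, 538, 440, 331, 327, 335, 344, 331, 401, 499, 649, 645, 643, 641, 646, 628, 635, 664, 585, 392, 429, 362, 290, 233, 299, 374, 381, 389, 403, 368, 380, 357, 356, 378, 374, 371, 363, 373, 370, 334, 443, 448, 460, 387]
```

The lid rim dropped about 2 px, as expected for 7–9 mm. The base has not moved, the lever is back up, and the arm is clear.

```bash
python3 -c "
from cell import workorder
print(workorder.finish_job())"
```

```text
the job is handed in; nothing more can be done
None
```

I handed the job in at about 25 s on the robot's clock, and no verdict came back. By my measurements the tin is home in the V stop (about 6 mm from the home point), the lid is seated, the lever is back up and the arm is clear, though the last 20 mm or so of the push was made about 64 mm up because the gripper would not fit lower under the plate.

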